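# Dock the bowl carriage past its spring catch

## Robot

A 7-joint arm with a two-finger parallel gripper is mounted at the origin on a cart in front of the work surface, level with it; the furniture and walls round the work are solid. World frame = base frame: x ahead of the robot, y to its left, z up, the work surface at z = 0. Lengths are in m, angles in rad, forces in N, time in s.
With the tool pointing down it reaches from about 0.35 to 0.9 m from the base axis. Payload 8.1 kg.
Tool frame: the origin (TCP) lies at the centre of the arm's flange, where the gripper is bolted on; the fingertips stand 173 mm ahead of it and the grasp point (between the pads) lies 155 mm ahead of it; z points along the fingers, y is the line along which they close (so a half turn about z gives the same grasp; the last joint's range is limited). The gripper opens to 85 mm and grips with 20 to 120 N. Pads are 22 mm wide; open, the fingers measure 114 mm over their backs; the gripper's body (76 mm by 85 mm) begins 54 mm behind the grasp point. The pads swing forward as they close: fully open they stand 13 mm farther back than shut.
Start: joints at [-1.336, 0.434, 0.025, 1.573, -0.012, 1.134, -0.075], TCP at [0.207, 0.59, 0.405] pointing down, gripper open.
Joint ranges: [-2.62, 2.62], [-0.44, 2.09], [-1.27, 1.32], [0.08, 2.57], [-1.32, 4.46], [0.12, 2], [-2.74, 2.74]. Speed limits (rad/s): [2.22, 2.22, 3.01, 3.01, 3.14, 3.14, 3.14].

## Interface

Orientations are given as a unit quaternion [x, y, z, w].
In Python, from rig import monitor, get_image, ticket gives the robot as it stands. The module is installed in compiled form; this text tells all that it offers.
- The arm moves only by the shell command python3 -m pendant 'ROWS' [FORCE]. ROWS is JSON, a list of rows, each a list of 5 numbers: the closure, from -1 (fully open) to 1 (shut), so that 0 is half open, then the shift along the tool's x, y, z in m, then the turn about the tool's z in rad. A call has 1 to 12 rows; each row is the pose to reach, as a shift and turn from the pose commanded when the call began, along the tool's axes at that moment; what a row does not reach only later rows make up. A row lasts 1/12 s, in which the tool goes at most 41.7 mm and 7.16 degrees, less where a joint would pass 70% of its speed; a pose out of reach is approached as far as the arm can. A call with a gripper value outside its range is refused whole. The fingers move at their own pace and stop on an object; FORCE is the grip in N (left out, the last holds). Time passes only in rows, so rows that repeat a pose let the fingers close. It gives the time, the measured TCP pose, the force, the opening and the grip force at its end, in the units of the state.
- monitor.get_obs(): the state, without advancing time (a new reading comes with each control period).
- get_image(name): name is "scene" or "top" or "wrist"; returns a dict with "img" (400x640x3 uint8, red, green, blue), "mtx" (3x3 intrinsics, pixels), "D" ([k1, k2, p1, p2, k3] as OpenCV has them; the pictures are not rectified), "world_from_camera" (4x4, takes a point from camera to world coordinates). Camera axes: x right, y down, z forward; pixel columns grow to the right and rows downward; lengths in m; the calibration is good to about 2 mm. A picture is of the moment at which its call begins. There is no depth.
- ticket.finish_job(): hands the job in; it is judged then, once.
The state is a dict: "t": time; "joints": joint angles; "dq": joint speeds; "joint_torque": joint torques, N m; "position": TCP position; "orientation": TCP orientation; "force": force on the tool from outside, world axes, zero at the start; "wrist_torque": the same for the moment, N m; "finger_gap": opening from 0.0 (shut) to 1.0 (fully open); "gripper_force": force on a finger pad.
Only numpy, scipy, OpenCV 4.12 (cv2) and the standard library are available. Lean on these libraries where they do the work, as an engineer would, in place of code of your own. Each camera call takes 0.05 s, during which the arm holds its last target. There are 200 camera calls.

## Task

The white carriage with the bowl on it is kept from its docked place by a spring catch. With a fingertip press the long steel bar right behind the carriage fully down, and keep it down while the finger pushes the carriage away along the track, past the catch, until it meets the wooden end stop; then take the finger away so that the bar springs up and locks the carriage there. Only press and push: do not lift the carriage or the bowl, keep the bowl in its seat, and do not disturb the things standing around.

Things in the scene. Friction and masses are not known exactly. Their poses are not given: they have to be found in the camera images.
- track: Fixed wooden track, 310 mm long (x), 126 mm wide (y). Origin: centre of its underside, on the table. +x runs along it from the open end near the robot to the far end stop; z up. Two planks (tops at z = 14 mm) with a 68 mm slot between them for the press bar; aluminium side guides, inner faces at y = +-55 mm, tops at z = 32 mm. A sill 10 mm high closes the slot's near end, x = -149 to -155 mm.
- press_bar (a joint): Depth of the sprung press bar in m: 0 up, 0.012 fully down. A grooved steel strip 60 mm wide in the track's slot, track x = -150 to +46 mm; its flat top is 22 mm above the table when up, 10 mm fully down. It stays level wherever pressed and springs back when let go: 3.2 N to start, 8 N fully down. Down by more than 7 mm (better 9) it lets the carriage pass.
- bar_top (a point): Point on the top face of the press bar, on its centre line, 10 mm from its near end (track x = -140 mm); moves down with the bar.
- carriage: Loose white carriage, 160 mm long (x), 104 mm wide, 0.3 to 0.6 kg, sliding on the planks between the guides (3 mm play a side). Origin: centre of its underside, 14 mm above the table; axes as the track's. Deck underside 24 mm, top 32 mm above the origin; the bar runs free beneath. Starts at track x = -30 to +22 mm; the catch stops it at about +34; against the end stop it is at +60 mm.
- catch (a point): Middle of the top of the catch: a steel tooth across the press bar's far end (track x = +36 to +46 mm), 10 mm higher than the strip, moving with it; 32 mm above the table when up. It blocks a cross-bar under the carriage's deck (carriage x = -10 to +2 mm, underside 11 mm above the carriage's origin). When docked it stands up behind the cross-bar with 4 mm play.
- end_stop (a point): Top middle of the near face of the end stop, a wooden block across the far end of the track (track x = +140 mm), 44 mm high. The carriage's front edge meets this face when docked.
- push_edge (a point): Middle of the rear edge of the carriage's deck (the flat upright edge facing the robot, 8 mm high), 42 mm above the table, 80 mm behind the carriage's origin along its x. The finger standing on the press bar pushes here.
- seat (a point): Centre of the bowl's seat on top of the carriage's deck, 46 mm above the table, 27 mm ahead of the carriage's origin; a low round bead (inner radius 37 mm) keeps the bowl from sliding off.
- bowl: White foam bowl, 106 mm across the rim, 51 mm high, standing loose on the seat; origin at the centre of its underside. Its rim reaches to about 53 mm behind the seat's centre and 97 mm above the table.
- salt_shaker: Bystander: clear shaker with grey cap, 44 mm wide, 90 mm high, origin at the centre of its underside.
- jam: Bystander: jam jar, 60 mm wide, 85 mm high, origin at the centre of its underside.
- tin: Bystander: food tin, 75 mm wide, 58 mm high, origin at the centre of its underside.
- timer: Bystander: round kitchen timer, 64 mm wide, 39 mm high, origin at the centre of its underside.
- spoon: Bystander: steel teaspoon lying flat, 138 x 28 x 12 mm, origin at the centre of its underside.
Mind the look-alikes: they are no part of the job. What is shaped like the bowl but yellow is not meant.

How it is judged:
On the way, in this order (a step that is already met when the one before it is completed fails the run):
1. a finger presses the bar down while the carriage is still on the near side of the catch (value of joint press_bar above 0.007 m and contact force between the fingers and press_bar above 0.5 N and x of carriage in the frame of track below 0.036 m), for 0.1 s.
2. the carriage passes over the catch while the finger holds the bar down (value of joint press_bar above 0.006 m and contact force between the fingers and press_bar above 0.5 N and x of carriage in the frame of track above 0.039 m), for 0.05 s.
At the end, for the whole second after the job is handed in: The carriage stands within 6 mm of the end stop, flat on the track, the press bar is up again (within 3 mm) behind its cross-bar, the bowl is upright within 12 mm of its seat, and all is at rest (x of carriage in the frame of track above 0.054 m and value of joint press_bar below 0.003 m and z of carriage in the frame of track below 0.017 m and distance between bowl and seat below 0.012 m and angle between bowl's own z axis and vertical below 0.12 rad and linear speed of carriage below 0.01 m/s and linear speed of bowl below 0.02 m/s); the robot touches nothing.
It fails at once if the carriage is lifted off the track by more than 6 mm or tipped (z of carriage in the frame of track above 0.02 m or angle between carriage's own z axis and vertical above 0.12 rad).
It fails at once if the bowl is lifted, tipped or pushed off its seat (distance between bowl and seat above 0.015 m or angle between bowl's own z axis and vertical above 0.2 rad).
It fails at once if a bystander is moved more than 20 mm (distance of any of salt_shaker, jam, tin, timer, spoon from where it was at the start of the episode above 0.02 m).
It also fails if it takes over 34 s, if anything falls off the work surface, if the arm or the gripper's body presses on something with over 40 N, if the wrist force passes 120 N, or if a joint passes its speed limit or range.

## Working session

There is one attempt and no reset: what is moved stays moved. The work goes in short steps, Python scripts to look and compute and a shell command to move; the robot and the scene stay as the last step left them, time stands still between calls to the robot, and variables do not carry over. Pictures are saved under pics/ and viewed, at most 10 in all, crops included, and the job is handed in when it is done.

```bash
mkdir -p pics; python3 - <<'E'
from rig import monitor,get_image
import cv2,pickle
o=monitor.get_obs();print(o['t'],o['position'],o['orientation'],o['finger_gap'],o['force'])
d={}
for n in("scene","top"):
    d[n]=get_image(n);cv2.imwrite(f"pics/{n}0.png",d[n]["img"][:,:,::-1])
    print(n,d[n]['world_from_camera'].round(3).tolist(),d[n]['D'])
pickle.dump(d,open("d0.pkl","wb"))
E
```

```text
0.0 [0.20708236 0.58944688 0.40390021] [ 1.68123559e-01  9.85765597e-01 -8.07954381e-04 -6.06666519e-05] 0.99747464411709 [ 0.1790175  -0.24683344 -0.05945773]
scene [[0.746, -0.387, 0.541, 0.036], [-0.665, -0.412, 0.622, -0.594], [-0.018, -0.825, -0.565, 0.612], [0.0, 0.0, 0.0, 1.0]] [-0.10744485  0.          0.          0.          0.        ]
top [[-0.027, -0.995, 0.098, 0.475], [-1.0, 0.027, 0.0, -0.001], [-0.003, -0.098, -0.995, 1.144], [0.0, 0.0, 0.0, 1.0]] [-0.06385355  0.          0.          0.          0.        ]
```

View pics/scene0.png

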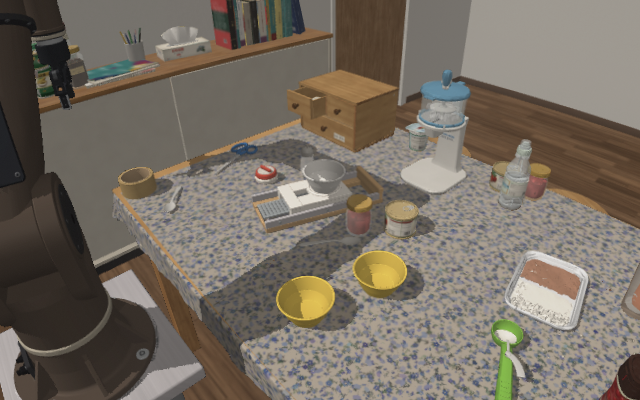

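View pics/top0.png

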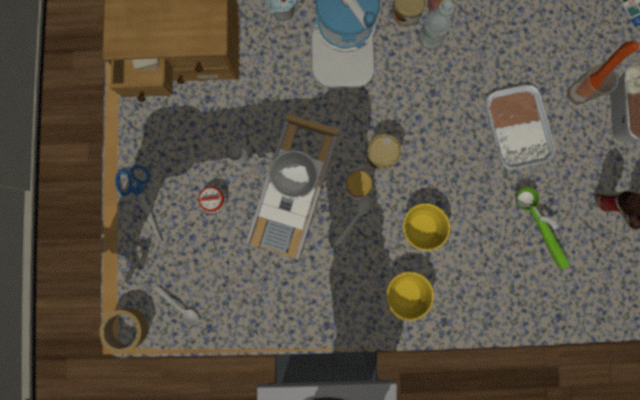

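Scene: the track with carriage and bowl is near px (310,195); jam (358,215) and tin (402,218) on its right. Top: track from (275,245) to (310,125), bowl at (293,175), timer (211,199), jam (360,183). I'll enlarge both.

```bash
python3 - <<'E'
import cv2,pickle
d=pickle.load(open("d0.pkl","rb"))
a=d["top"]["img"][100:270,190:390,::-1];b=d["scene"]["img"][145:245,240:440,::-1]
cv2.imwrite("pics/topc.png",cv2.resize(a[:150+20],None,fx=3.5,fy=3.5,interpolation=cv2.INTER_CUBIC))
cv2.imwrite("pics/scenec.png",cv2.resize(b,None,fx=4,fy=4,interpolation=cv2.INTER_CUBIC))
E
```

```text
(no output)
```

View pics/topc.png

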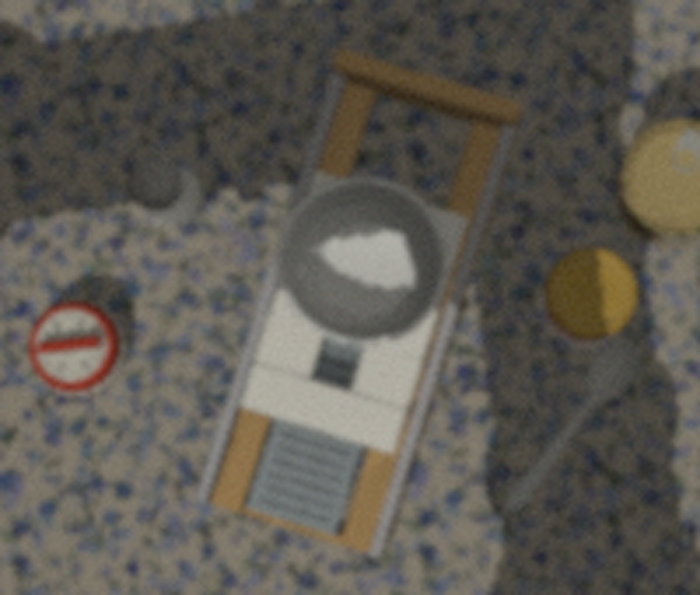

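View pics/scenec.png

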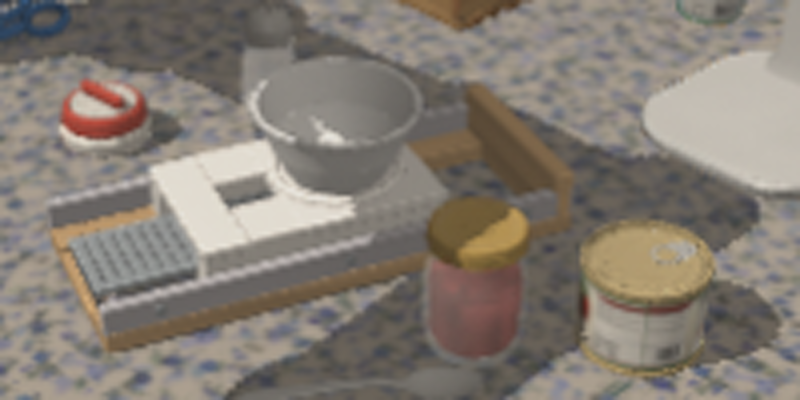

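Top crop: bar's near corners (248,508),(340,533), deck rear corners (243,408),(393,452), end-stop near edge (336,70)–(517,118). Scene crop: bar corners (70,238),(107,293), deck rear corners (150,168),(203,255). Now I fit the track pose from both views.

```bash
cat > h.py <<'E'
import numpy as np,cv2
def proj(im,P):
    T=np.linalg.inv(im['world_from_camera'])
    return cv2.projectPoints(np.float64(P).reshape(-1,1,3),cv2.Rodrigues(T[:3,:3])[0],T[:3,3],np.float64(im['mtx']),np.float64(im['D']))[0].reshape(-1,2)
E
python3 - <<'E'
import pickle,numpy as np
from h import proj
from scipy.optimize import least_squares
d=pickle.load(open("d0.pkl","rb"))
# (crop px, local pt, on carriage)
T=[((248,508),(-.15,.03,.022),0),((340,533),(-.15,-.03,.022),0),((336,70),(.14,.063,.044),0),((517,118),(.14,-.063,.044),0),((243,408),(-.08,.052,.046),1),((393,452),(-.08,-.052,.046),1)]
S=[((70,238),(-.15,.03,.022),0),((107,293),(-.15,-.03,.022),0),((150,168),(-.08,.052,.046),1),((203,255),(-.08,-.052,.046),1)]
def res(p,free=True):
    x,y,a,s,dz=p;R=np.array([[np.cos(a),-np.sin(a)],[np.sin(a),np.cos(a)]]);r=[]
    for n,L,o,k in(("top",T,(190,100),3.5),("scene",S,(240,145),4)):
        P=[]
        for _,l,c in L:
            q=R@np.array([l[0]+s*c,l[1]])+[x,y];P.append([*q,l[2]+dz])
        u=np.array([np.array(px)/k+o-.5+.5/k for px,_,_ in L])
        r.append(proj(d[n],P)-u)
    return np.vstack(r)
f=least_squares(lambda p:res(p).ravel(),[.5,.07,-.3,0,0],loss='soft_l1')
print(f.x);print(res(f.x).round(1).tolist())
x,y,a,s,_=f.x
for l in(-.14,-.10,-.08+s,):print(l,x+np.cos(a)*l,y+np.sin(a)*l)
E
```

```text
[ 0.60591676  0.06261348 -0.32364492 -0.01032328  0.00099292]
[[0.8, -0.6], [-0.3, 0.0], [-0.8, -1.6], [0.3, 0.5], [-0.4, -0.5], [1.1, 0.6], [0.1, 0.4], [-2.0, 0.0], [-0.5, -0.1], [0.4, 0.1]]
-0.14 0.47318520016397714 0.10713689360983229
-0.1 0.5111085019162053 0.09441591942506741
-0.09032328006456526 0.5202828311682876 0.09133848681277079
```

Fit agrees to about 1 px: yaw −0.324, carriage at about −10 mm, rear edge at track x −90. The tool's −x already lies within 1° of track +x. I'll shut the fingers and move to above the bar at track x −120.

```bash
python3 -m pendant '[[1,-0.02,-0.017,0,0],[1,-0.05,-0.043,0,0],[1,-0.08,-0.068,0,0],[1,-0.11,-0.094,0,0],[1,-0.14,-0.119,0,0],[1,-0.17,-0.145,0,0],[1,-0.2,-0.17,0,0],[1,-0.23,-0.196,0,0],[1,-0.26,-0.221,0,0],[1,-0.285,-0.243,0,-0.014],[1,-0.3,-0.255,0,-0.014],[1,-0.3,-0.255,0,-0.014]]'
python3 -m pendant '[[1,-0.02,-0.017,0.01,0],[1,-0.045,-0.039,0.025,0],[1,-0.07,-0.06,0.045,0],[1,-0.095,-0.081,0.065,0],[1,-0.115,-0.099,0.085,0],[1,-0.127,-0.109,0.105,0],[1,-0.131,-0.112,0.12,0],[1,-0.131,-0.112,0.13,0],[1,-0.131,-0.112,0.13,0],[1,-0.131,-0.112,0.13,0]]'
python3 - <<'E'
from rig import monitor,get_image
import cv2,pickle,numpy as np
from h import proj
o=monitor.get_obs();p=np.array(o['position']);print(o['t'],p,o['orientation'],o['finger_gap'],o['force'])
c,s=np.cos(-.3236),np.sin(-.3236);v=p[:2]-[.6059,.0626]
print("track xy",c*v[0]+s*v[1],-s*v[0]+c*v[1])
d={n:get_image(n) for n in("scene","wrist")}
pickle.dump(d,open("d1.pkl","wb"))
b=d["scene"]["img"][125:245,230:390,::-1]
a=cv2.resize(b,None,fx=4,fy=4,interpolation=cv2.INTER_CUBIC)
cv2.imwrite("pics/s1.png",a);cv2.imwrite("pics/w1.png",d["wrist"]["img"][:,:,::-1])
E
```

```text
t: 1.1
position: [0.4078, 0.2452, 0.4047]
orientation: [0.165, 0.986, -0.001, 0.0]
force: [-0.7, 0.3, -0.1]
finger_gap: -0.001
gripper_force: 0.0
t: 1.93
position: [0.4938, 0.1028, 0.2745]
orientation: [0.161, 0.987, -0.0, -0.001]
force: [-0.2, 0.9, -0.2]
finger_gap: 0.001
gripper_force: 0.0
1.9333 [0.49377912 0.10284885 0.27452816] [ 1.60576375e-01  9.87023192e-01 -4.38038456e-05 -6.66887453e-04] 0.001440125679559306 [-0.21412845  0.87892975 -0.15711297]
track xy -0.11909984969220114 0.0025074074629706025
```

View pics/s1.png

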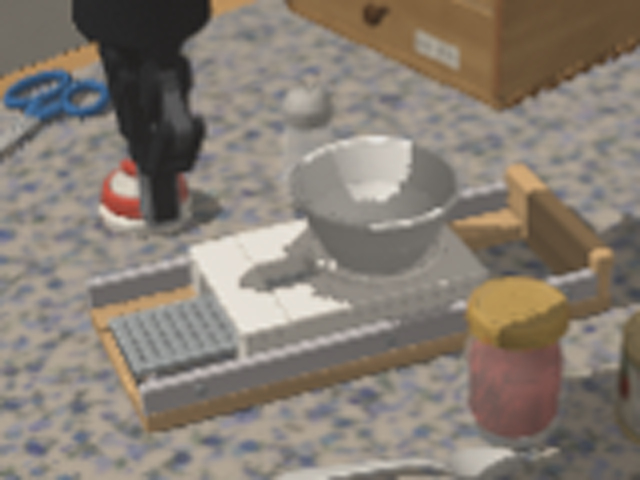

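View pics/w1.png

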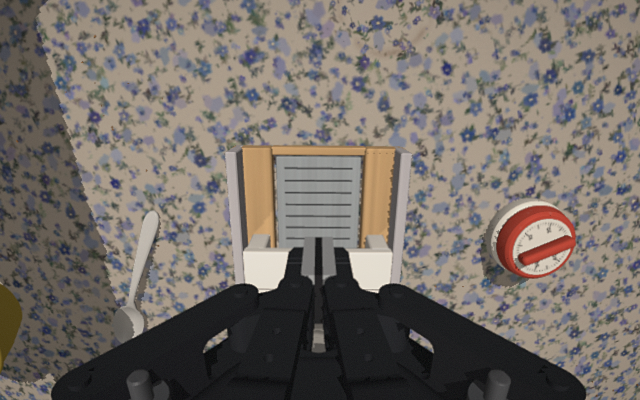

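Wrist view: bar's near corners at (275,154),(363,153), deck rear edge along row 248 from col 244 to 391, and fingers centred at col 319. The scene crop shows the finger high and clear of everything. I'll check the rear edge from the wrist view.

```bash
python3 - <<'E'
import pickle,numpy as np,cv2
im=pickle.load(open("d1.pkl","rb"))["wrist"]
W=im['world_from_camera'];print(W.round(3).tolist())
c,s=np.cos(-.3236),np.sin(-.3236)
for u,z in(((275,154),.022),((363,153),.022),((244,248),.046),((391,248),.046)):
    n=cv2.undistortPoints(np.float64([[u]]),np.float64(im['mtx']),np.float64(im['D']))[0,0]
    r=W[:3,:3]@[n[0],n[1],1];P=W[:3,3]+r*(z-W[2,3])/r[2];v=P[:2]-[.6059,.0626]
    print(P.round(4),"track",(c*v[0]+s*v[1]).round(4),(-s*v[0]+c*v[1]).round(4))
E
```

```text
[[0.317, 0.907, 0.278, 0.422], [0.948, -0.303, -0.093, 0.127], [-0.0, 0.293, -0.956, 0.244], [0.0, 0.0, 0.0, 1.0]]
[0.45   0.0862 0.022 ] track -0.1553 -0.0272
[0.4688 0.1445 0.022 ] track -0.156 0.0341
[0.5008 0.0476 0.046 ] track -0.0949 -0.0477
[0.5325 0.1427 0.046 ] track -0.095 0.0526
```

The wrist view puts the track about 5 mm nearer the robot, so the finger stands about 12 mm behind the deck edge and centred on the bar. I'll press down.

```bash
python3 -m pendant '[[1,0.003,0,0.015,0],[1,0.003,0,0.035,0],[1,0.003,0,0.055,0],[1,0.003,0,0.068,0],[1,0.003,0,0.074,0],[1,0.003,0,0.078,0],[1,0.003,0,0.082,0],[1,0.003,0,0.085,0],[1,0.003,0,0.088,0],[1,0.003,0,0.088,0],[1,0.003,0,0.088,0]]'
python3 -m pendant '[[1,0,0,0.002,0],[1,0,0,0.003,0],[1,0,0,0.004,0],[1,0,0,0.004,0],[1,0,0,0.004,0]]'
```

```text
t: 2.95
position: [0.4916, 0.1032, 0.1873]
orientation: [0.161, 0.987, 0.001, 0.0]
force: [-2.7, 1.4, 5.8]
finger_gap: 0.002
gripper_force: 2.9
t: 3.37
position: [0.4916, 0.1032, 0.1835]
orientation: [0.161, 0.987, 0.001, 0.0]
force: [-1.5, 1.4, 7.7]
finger_gap: -0.001
gripper_force: 3.7
```

The bar is essentially fully down (tip ~10.5 mm, 7.7 N). I'll press slightly more and start the push.

```bash
python3 -m pendant '[[1,0,0,0.0015,0],[1,-0.003,0,0.0015,0],[1,-0.006,0,0.0015,0],[1,-0.009,0,0.0015,0],[1,-0.011,0,0.0015,0],[1,-0.013,0,0.0015,0],[1,-0.015,0,0.0015,0],[1,-0.017,0,0.0015,0],[1,-0.019,0,0.0015,0],[1,-0.022,0,0.0015,0],[1,-0.025,0,0.0015,0],[1,-0.028,0,0.0015,0]]'
python3 -m pendant '[[1,-0.003,0,0,0],[1,-0.006,0,0,0],[1,-0.009,0,0,0],[1,-0.012,0,0,0],[1,-0.015,0,0,0],[1,-0.018,0,0,0],[1,-0.021,0,0,0],[1,-0.024,0,0,0],[1,-0.026,0,0,0],[1,-0.027,0,0,0],[1,-0.027,0,0,0]]'
python3 - <<'E'
from rig import monitor,get_image
import cv2
b=get_image("scene")["img"][125:245,230:390,::-1]
cv2.imwrite("pics/s2.png",cv2.resize(b,None,fx=4,fy=4,interpolation=cv2.INTER_CUBIC))
E
```

```text
t: 4.37
position: [0.515, 0.0956, 0.1826]
orientation: [0.16, 0.987, 0.001, -0.004]
force: [-21.3, 7.2, 36.6]
finger_gap: 0.001
gripper_force: 19.0
t: 5.28
position: [0.5409, 0.0871, 0.1829]
orientation: [0.16, 0.987, 0.001, -0.003]
force: [-18.2, 6.4, 35.2]
finger_gap: -0.001
gripper_force: 17.7
```

View pics/s2.png

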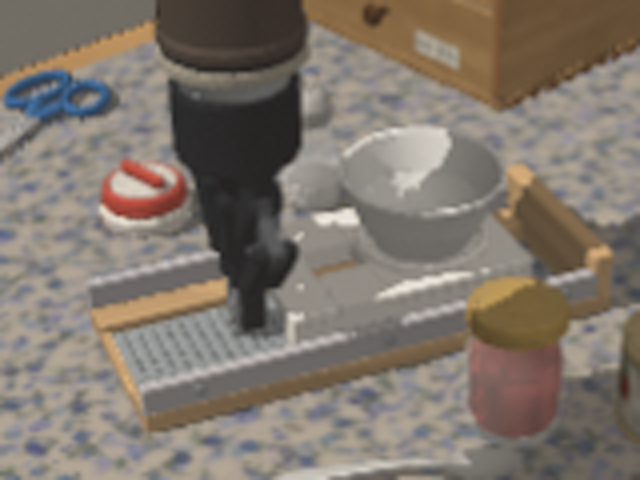

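The carriage is moving with the bowl seated, and the finger is on the bar behind the deck edge at px (255,325). The vertical force is 35 N, so I'll ease 0.7 mm and push on.

```bash
python3 -m pendant '[[1,0,0,-0.0007,0],[1,-0.003,0,-0.0007,0],[1,-0.006,0,-0.0007,0],[1,-0.009,0,-0.0007,0],[1,-0.012,0,-0.0007,0],[1,-0.015,0,-0.0007,0],[1,-0.018,0,-0.0007,0],[1,-0.021,0,-0.0007,0],[1,-0.023,0,-0.0007,0],[1,-0.025,0,-0.0007,0],[1,-0.026,0,-0.0007,0]]'
python3 -m pendant '[[1,-0.001,0,0,0],[1,-0.002,0,0,0],[1,-0.003,0,0,0],[1,-0.004,0,0,0]]'
```

```text
t: 6.25
position: [0.566, 0.0786, 0.1832]
orientation: [0.16, 0.987, 0.001, -0.003]
force: [-14.8, 4.8, 26.6]
finger_gap: -0.001
gripper_force: 14.7
t: 6.58
position: [0.5696, 0.0774, 0.1832]
orientation: [0.16, 0.987, 0.001, -0.003]
force: [-16.2, 4.6, 26.0]
finger_gap: -0.001
gripper_force: 14.9
```

```bash
for i in 1 2; do python3 -m pendant '[[1,-0.001,0,0,0],[1,-0.002,0,0,0],[1,-0.002,0,0,0]]'|egrep 'pos|^force'; done
```

```text
position: [0.5716, 0.0767, 0.1833]
force: [-15.6, 5.2, 26.1]
position: [0.5723, 0.0766, 0.1832]
force: [-22.0, 6.6, 32.7]
```

```bash
python3 -m pendant '[[1,-0.0005,0,-0.0003,0],[1,-0.001,0,-0.0003,0],[1,-0.001,0,-0.0003,0]]'|egrep 'pos|^force'
python3 - <<'E'
from rig import get_image
import cv2
b=get_image("scene")["img"][125:245,230:390,::-1]
cv2.imwrite("pics/s3.png",cv2.resize(b,None,fx=4,fy=4,interpolation=cv2.INTER_CUBIC))
E
```

```text
position: [0.5745, 0.0758, 0.1834]
force: [-14.7, 5.6, 22.5]
```

View pics/s3.png

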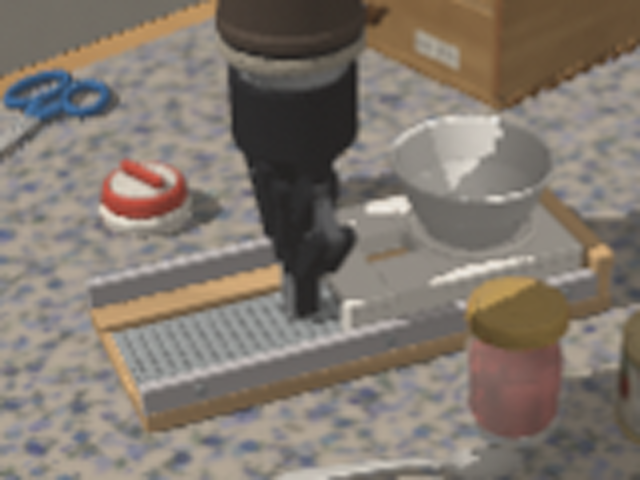

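The front edge at (587,255) is nearly at the end stop at (600,270), and the force dip was only a stick-slip on the grooves. Pushing on in 1 mm steps.

```bash
for i in 1 2; do python3 -m pendant '[[1,-0.001,0,0,0],[1,-0.002,0,0,0],[1,-0.002,0,0,0]]'|egrep 'pos|^force'; done
```

```text
position: [0.576, 0.0753, 0.1833]
force: [-18.1, 8.0, 21.8]
position: [0.5766, 0.0753, 0.1833]
force: [-23.6, 6.8, 32.2]
```

```bash
for i in 1 2; do python3 -m pendant '[[1,-0.001,0,-0.0002,0],[1,-0.0015,0,-0.0003,0],[1,-0.0015,0,-0.0003,0]]'|egrep 'pos|^force'; done
```

```text
position: [0.577, 0.0752, 0.1833]
force: [-27.6, 8.0, 32.5]
position: [0.5774, 0.0751, 0.1833]
force: [-30.9, 9.6, 34.6]
```

Horizontal force has risen to 32 N with almost no advance, so the carriage is against the end stop. I'll back off along the bar, then lift so the bar springs up.

```bash
python3 -m pendant '[[1,0.002,0,0,0],[1,0.004,0,0,0],[1,0.007,0,0,0],[1,0.009,0,0,0],[1,0.01,0,-0.002,0],[1,0.01,0,-0.006,0],[1,0.01,0,-0.011,0],[1,0.01,0,-0.017,0],[1,0.012,0,-0.03,0],[1,0.015,0,-0.05,0],[1,0.02,0,-0.07,0],[1,0.03,0,-0.09,0]]'
python3 -m pendant '[[1,0.03,0,-0.02,0],[1,0.06,0,-0.05,0],[1,0.09,0,-0.07,0],[1,0.12,0,-0.08,0],[1,0.15,0,-0.08,0],[1,0.15,0,-0.08,0]]'
python3 - <<'E'
from rig import get_image
import cv2
b=get_image("scene")["img"][125:245,230:390,::-1]
cv2.imwrite("pics/s4.png",cv2.resize(b,None,fx=5,fy=5,interpolation=cv2.INTER_CUBIC))
E
```

```text
t: 9.38
position: [0.5551, 0.0807, 0.2743]
orientation: [0.162, 0.987, -0.0, 0.0]
force: [-0.0, 0.3, 0.5]
finger_gap: 0.001
gripper_force: 0.0
t: 9.88
position: [0.408, 0.1301, 0.3537]
orientation: [0.16, 0.987, 0.0, -0.001]
force: [-0.8, -0.4, -1.3]
finger_gap: 0.001
gripper_force: 0.0
```

View pics/s4.png

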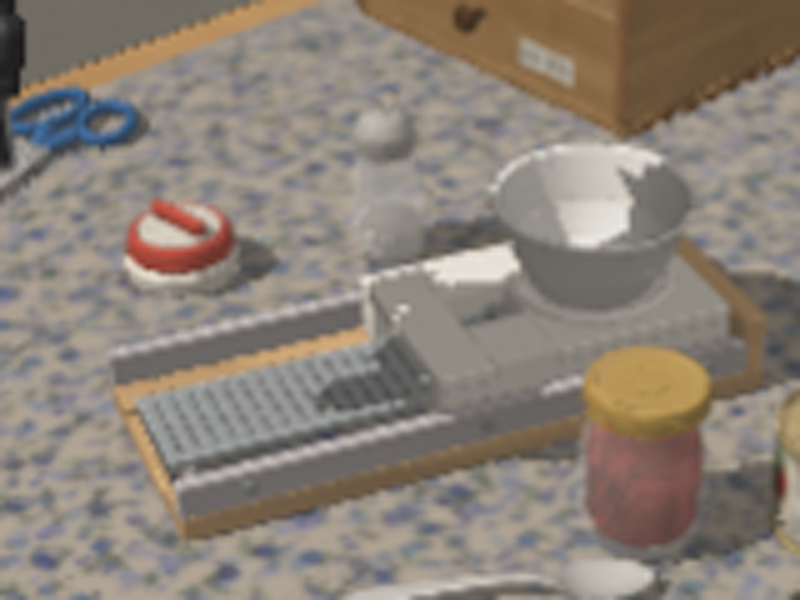

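The carriage's front is at the end stop and the bowl is seated. The bar's near corner at (135,403) is back at its starting image position, so it is up. One numeric check of the dock before handing in.

```bash
python3 - <<'E'
import pickle,numpy as np
from h import proj
im=pickle.load(open("d0.pkl","rb"))["scene"]
a=-.3236;c,s=np.cos(a),np.sin(a)
f=lambda l:[.6059-.0007*0+c*l[0]-s*l[1],.0626+s*l[0]+c*l[1],l[2]]
for X in(.05,.056,.06):
    print(X,((proj(im,[f((X-.08,.052,.046)),f((X-.08,-.052,.046))])-[230,125]+.5)*5).round().tolist())
for z in(.022,.010): print(z,((proj(im,[f((-.15,.03,z)),f((-.15,-.03,z))])-[230,125]+.5)*5).round().tolist())
E
```

```text
0.05 [[347.0, 285.0], [426.0, 390.0]]
0.056 [[358.0, 282.0], [438.0, 387.0]]
0.06 [[365.0, 280.0], [445.0, 385.0]]
0.022 [[139.0, 402.0], [175.0, 469.0]]
0.01 [[141.0, 422.0], [177.0, 489.0]]
```

```bash
python3 -c "
from rig import ticket
print(ticket.finish_job())"
```

```text
the job is handed in; nothing more can be done
None
```

The job is handed in: the carriage is against the end stop, the bar is up again behind it, the bowl is on its seat and the arm is clear; the final picture confirms this, but no verdict came back.

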